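# Test and reset the ice crusher's stop button

### The arm

A 7-joint arm with a two-finger parallel gripper is mounted at the origin on the work surface. World frame = base frame: x ahead of the robot, y to its left, z up, the work surface at z = 0. Lengths are in mm, angles in rad, forces in N, time in s.
With the tool pointing down it reaches from about 400 to 875 mm from the base axis. Payload 4.4 kg.
Tool frame: the origin (TCP) lies midway between the tips of the shut fingers; the grasp point (between the pads) lies 19 mm behind it (ctrl.grip_point_offset is the distance from the TCP to the grasp point, in mm); z points along the fingers, y is the line along which they close (so a half turn about z gives the same grasp; the last joint's range is limited). The gripper opens to 85 mm and grips with 20 to 120 N. Pads are 22 mm wide; open, the fingers measure 114 mm over their backs; the gripper's body (76 mm by 85 mm) begins 54 mm behind the grasp point. The pads swing forward as they close: fully open they stand 13 mm farther back than shut.
Start: joints at [1.087, 0.628, 0.038, 1.517, -0.027, 0.996, -0.02], TCP at [263.766, -594.092, 231.313] pointing down, gripper open.
Joint ranges: [-3.06, 3.06], [-0.37, 2.12], [-1.25, 1.32], [0.18, 2.47], [-1.1, 4.24], [0.23, 1.98], [-2.94, 2.94]. Speed limits (rad/s): [2.57, 2.57, 3.14, 3.14, 3.14, 3.14, 3.14].

### API

Orientations are given as [roll, pitch, yaw] about the fixed x, y, z axes, in that order (R = Rz(yaw) Ry(pitch) Rx(roll)).
In Python, from cell import ctrl gives the robot as it stands.
- The arm moves only by the shell command python3 nudge.py 'ROWS'. ROWS is a JSON list of rows, 1 to 12 of them, each an object with the fields dx, dy, dz (the shift in shares of the most that a row can go, 1 being 50 mm), drx, dry, drz (a rotation vector in units of 0.1 rad), aperture (the finger opening in mm); a field left out counts as zero (the opening has to be given); each row shifts and turns the commanded pose from where the row before left it, along the tool's axes as they then stand; what a row does not reach is not made up. A row lasts 1/10 s, in which the tool goes at most 50 mm and 0.15 rad, less where a joint would pass 70% of its speed; a pose out of reach is approached as far as the arm can. The fingers move at their own pace and stop on an object; the grip force is fixed at half the most. Time passes only in rows, so rows that do not move let the fingers close. It prints the time, the measured TCP pose, the force, the opening and the grip force at its end. Input that does not fit is refused with a message, and nothing moves.
- ctrl.read_state(): the state, without advancing time (a new reading comes with each control period).
- ctrl.get_image(name): name is "scene" or "top"; returns the picture (400x640x3 uint8, blue, green, red); there is no depth.
- ctrl.calibration(name): a dict with "fx", "fy", "cx", "cy" (pixels), "k1" (the pictures are not rectified: a ray, as slopes to the right and down, at radius r is drawn at 1 + k1 r^2 times it, then the intrinsics apply), "rvec" (rotation vector, rad) and "tvec" (3), from world to camera coordinates, as OpenCV has them. Camera axes: x right, y down, z forward; pixel columns grow to the right and rows downward; lengths in mm; the calibration is good to about 2 mm. A picture is of the moment at which its call begins. calibration takes no time and is no camera call.
- ctrl.finish_job(): hands the job in; it is judged then, once.
The state is a dict: "clock": time; "qpos": joint angles; "qd": joint speeds; "tau": joint torques, N m; "eef_pos": TCP position; "tool_rot": TCP orientation; "force": force on the tool from outside, world axes, zero at the start; "torque": the same for the moment, N m; "width": finger opening in mm; "gripper_force": force on a finger pad.
Only numpy, scipy, OpenCV 4.12 (cv2) and the standard library are available. Lean on these libraries where they do the work, as an engineer would, in place of code of your own. Each camera call takes 0.05 s, during which the arm holds its last target. There are 200 camera calls.

### The job

Test the stop on the ice crusher (the green appliance with the steel hopper): push its red mushroom button straight down until it latches, then turn the mushroom clockwise, as seen from above, until it lets go and springs back up. Leave the button up and untouched, and do not press the stop of the white citrus juicer, which looks the same.

Things in the scene. Friction and masses are not known exactly. Their poses are not given: they have to be found in the camera images.
- crusher: ice crusher: fixed green block 160 x 270 mm, flat deck 60 mm above the counter, origin under its centre, x along the short side. At its +y end, 65 mm from the origin, a steel hopper with black lid, 108 mm across, top 211 mm above the counter; at its -y end, 85 mm from the origin, its stop: a red mushroom button over a yellow disc (60 mm across, 4 mm thick).
- crusher_stop (a point): centre of the top face of the crusher's red button, 100 mm above the counter when up; rides down with the button but does not turn. Button: upright round head 40 mm in diameter, 22 mm thick, rims rounded, white marks on top. Its underside is 18 mm above the deck when up, about 10.5 mm when latched. It can be gripped across its sides at any yaw.
- crusher_press (a joint): how far the crusher's button is down, in m: 0 up (as at the start), 0.0095 at its bottom stop. Pushing takes 3 N at first and about 4 N on the way; it catches at 0.0075 and then stays down at about that depth when let go. A push that stops short of that springs back up.
- crusher_twist (a joint): how far the crusher's mushroom head is turned clockwise seen from above, in rad: 0 at rest, end stop at 1.0. It turns lightly (about 0.1 N m). With the button latched, turning beyond about 0.55 frees it, and a spring of 2 to 3 N lifts it once the fingers let go. Let go, the turn creeps back to 0 in a second or two.
- juicer_press (a joint): how far the citrus juicer's button is down, in m: 0 up. The juicer is a fixed white block of the same size with the same red button on a yellow disc, but with a steel bowl and an orange cone (top 146 mm above the counter) in place of the hopper. Not to be pressed.

How it is judged (in metres and radians):
On the way, in this order (a step that is already met when the one before it is completed fails the run):
1. the crusher's button is pushed down to its latch (value of joint crusher_press above 0.0065 m), for 0.2 s.
2. the mushroom is turned clockwise to its release (value of joint crusher_twist above 0.4 rad), for 0.05 s.
At the end, for the whole second after the job is handed in: the crusher's button has sprung back up (less than 2 mm down) and the juicer's button is up (less than 2 mm down) (value of joint each of crusher_press, juicer_press below 0.002 m); the robot touches nothing.
It fails at once if the juicer's stop is pressed (more than 4 mm down) (value of joint juicer_press above 0.004 m).
It also fails if it takes over 38 s, if anything falls off the work surface, if the arm or the gripper's body presses on something with over 40 N, if the wrist force passes 120 N, or if a joint passes its speed limit or range.

## Working session

There is one attempt and no reset: what is moved stays moved. The work goes in short steps, Python scripts to look and compute and a shell command to move; the robot and the scene stay as the last step left them, time stands still between calls to the robot, and variables do not carry over. Pictures are saved under pics/ and viewed, at most 10 in all, crops included, and the job is handed in when it is done.

```bash
ls; mkdir -p pics; python3 - <<'E'
from cell import ctrl
import cv2
for n in("scene","top"):
    cv2.imwrite(f"pics/{n}0.png",ctrl.get_image(n)); print(ctrl.calibration(n))
s=ctrl.read_state(); print(s)
E
```

```text
cell.py
nudge.py
pics
{'fx': 452.9121487260543, 'fy': 452.9121487260543, 'cx': 318.41776978712164, 'cy': 202.50256345066856, 'k1': -0.11496544193777636, 'rvec': array([ 1.44899451,  1.86839383, -1.00376298]), 'tvec': array([ 136.71411776, -231.94880935, 1450.80213323])}
{'fx': 389.05020495460434, 'fy': 389.05020495460434, 'cx': 318.7829220514431, 'cy': 199.49622144631792, 'k1': -0.0389761962238895, 'rvec': array([ 2.17860586, -2.13316958,  0.13518672]), 'tvec': array([-20.10139747, 556.74666512, 766.13586442])}
{'clock': 0.1, 'qpos': array([ 1.08718645,  0.62927028,  0.03843488,  1.51827177, -0.02701684,
        0.99631683, -0.02002602]), 'qd': array([ 0.00146916, -0.00192103,  0.00079161, -0.00224588, -0.00120766,
        0.00085693,  0.00053563]), 'tau': array([ 2.78243999e-03, -5.64530861e+01,  1.23032201e+00, -1.93973583e+01,
        1.12221303e-02,  5.46615163e-03, -1.29763669e-05]), 'eef_pos': array([ 263.54981   , -593.54891738,  230.46887534]), 'tool_rot': array([-3.13984380e+00, -1.03459014e-06,  4.17782600e-01]), 'force': array([ 0.01203628, -0.65604594, -0.33149655]), 'torque': array([-0.06433925,  0.01434899,  0.10132919]), 'gripper_force': 0.0, 'width': 85.69790500947404}
```

View pics/scene0.png

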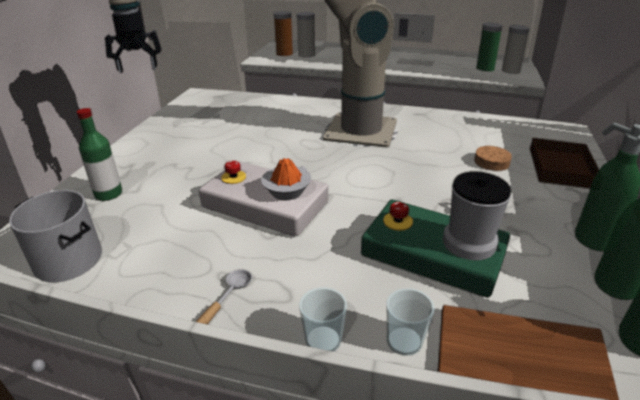

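View pics/top0.png

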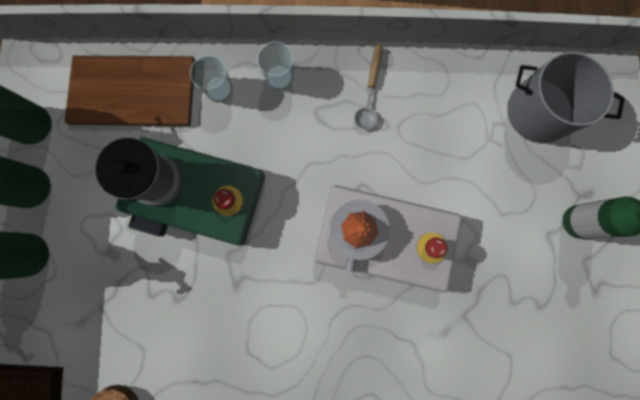

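The scene view shows the crusher's button at about (399,211) and the juicer's at (233,168). In the top view they are at (226,200) and (434,247). Next I triangulate.

```bash
cat > h.py <<'E'
import cv2,numpy as np
from cell import ctrl
def ray(n,uv):
    c=ctrl.calibration(n); K=np.array([[c['fx'],0,c['cx']],[0,c['fy'],c['cy']],[0,0,1]])
    p=cv2.undistortPoints(np.array([[uv]],float),K,np.array([c['k1'],0,0,0]))[0,0]
    R=cv2.Rodrigues(c['rvec'])[0]; d=R.T@np.array([p[0],p[1],1]); return -R.T@c['tvec'],d/np.linalg.norm(d)
def plane(n,uv,z):
    o,d=ray(n,uv); return o+d*(z-o[2])/d[2]
def tri(a,b):
    (o1,d1),(o2,d2)=ray("scene",a),ray("top",b)
    t=np.linalg.lstsq(np.c_[d1,-d2],o2-o1,rcond=None)[0]
    p,q=o1+t[0]*d1,o2+t[1]*d2; return (p+q)/2,np.linalg.norm(p-q)
def blobs(n,im,boxes,hue):
    hsv=cv2.cvtColor(im,cv2.COLOR_BGR2HSV); h,s,v=cv2.split(hsv)
    m=(((h<6)|(h>170)) if hue=='r' else ((h>17)&(h<35)))&(s>120)&(v>50)
    out=[]
    for u,w in boxes:
        k=np.zeros(m.shape,np.uint8); k[w-22:w+22,u-22:u+22]=m[w-22:w+22,u-22:u+22]
        cs=cv2.findContours(k,cv2.RETR_EXTERNAL,cv2.CHAIN_APPROX_NONE)[0]
        c=cv2.convexHull(np.vstack([x for x in cs if len(x)>3])); out.append((cv2.boundingRect(c),cv2.fitEllipse(c)))
    return out
E
python3 - <<'E'
from h import *
S=cv2.imread("pics/scene0.png");T=cv2.imread("pics/top0.png")
bs=[(399,215),(233,172)];bt=[(226,200),(434,247)]
R={}
for hue in 'ry':
  for n,im,b in(("scene",S,bs),("top",T,bt)):
    R[n,hue]=blobs(n,im,b,hue)
    for x in R[n,hue]: print(n,hue,x)
for i in (0,1):
  for hue in 'ry': print(i,hue,tri(R["scene",hue][i][1][0],R["top",hue][i][1][0]))
  for z,hue in((93,'r'),(64,'y')):
    for n in("scene","top"): print(i,hue,n,plane(n,R[n,hue][i][1][0],z))
# crusher axis from green block mask (top face corners at z=60)
h,s,v=cv2.split(cv2.cvtColor(T,cv2.COLOR_BGR2HSV))
g=((h>60)&(h<95)&(s>100)&(v>25)).astype(np.uint8); g[:, :60]=0;g[:,300:]=0
print("green",cv2.minAreaRect(cv2.findNonZero(g)))
cv2.imwrite("pics/crop.png",np.hstack([cv2.resize(S[180:280,350:520],None,fx=2.3,fy=2.3,interpolation=2),cv2.resize(T[130:230,110:280],None,fx=2.3,fy=2.3,interpolation=2)]))
E
```

```text
scene r ((390, 202, 18, 15), ((398.35260009765625, 209.06324768066406), (14.4208345413208, 17.426786422729492), 91.0433578491211))
scene r ((225, 161, 15, 13), ((232.14512634277344, 167.0319366455078), (12.619421005249023, 15.081189155578613), 87.04206848144531))
top r ((215, 190, 19, 19), ((223.82728576660156, 198.65505981445312), (18.204240798950195, 18.692964553833008), 134.5181884765625))
top r ((426, 239, 20, 18), ((436.027587890625, 247.46856689453125), (18.05877685546875, 20.18410301208496), 97.27627563476562))
scene y ((383, 213, 30, 18), ((397.6386413574219, 220.808349609375), (18.29901695251465, 29.706308364868164), 96.97696685791016))
scene y ((222, 171, 24, 13), ((233.1009521484375, 176.60069274902344), (12.723294258117676, 24.388525009155273), 84.01616668701172))
top y ((212, 186, 31, 30), ((227.09695434570312, 200.30789184570312), (29.13180160522461, 30.086854934692383), 76.11814880371094))
top y ((418, 233, 25, 30), ((431.94671630859375, 247.45262145996094), (28.90057945251465, 29.807300567626953), 118.73757934570312))
0 r (array([547.79874595, 173.51403432,  90.97284246]), np.float64(0.5303712106400084))
0 y (array([548.20780454, 174.39135455,  61.53311931]), np.float64(0.019796088038411735))
0 r scene [550.89364217 173.42045571  93.        ]
0 r top [547.50301955 173.27778325  93.        ]
0 y scene [551.61427482 174.57532444  64.        ]
0 y top [547.91481673 173.78951175  64.        ]
1 r (array([ 463.05761423, -232.6894853 ,   88.95814074]), np.float64(0.5442568259166357))
1 y (array([ 463.29533733, -232.99791054,   62.27634464]), np.float64(0.1828003643704691))
1 r scene [ 469.62132512 -228.98523598   93.        ]
1 r top [ 463.10388155 -231.74427556   93.        ]
1 y scene [ 465.93403681 -231.72119834   64.        ]
1 y top [ 463.2521036  -232.40672822   64.        ]
green ((186.85781860351562, 190.80735778808594), (125.09211730957031, 76.1471939086914), 16.69924545288086)
```

View pics/crop.png

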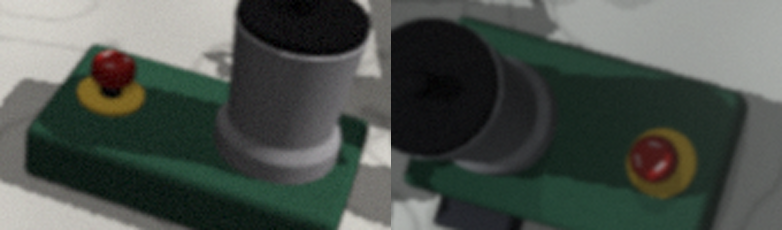

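The crop confirms it: the red head sits at about (548.2, 173.7), with its mid-height triangulated near z 91. The hopper is on the +y side. I'm moving above the button at the current height, keeping the yaw.

Units first: shifts go in shares of 50 mm and turns go in units of 0.1 rad. So 24 mm is 0.48, -24.5 mm is -0.49.

```bash
python3 nudge.py '[{"dx": 0.24,"dy": -0.24,"aperture": 85},{"dx": 0.48,"dy": -0.49,"aperture": 85},{"dx": 0.48,"dy": -0.49,"aperture": 85},{"dx": 0.48,"dy": -0.49,"aperture": 85},{"dx": 0.48,"dy": -0.49,"aperture": 85},{"dx": 0.48,"dy": -0.49,"aperture": 85},{"dx": 0.48,"dy": -0.49,"aperture": 85},{"dx": 0.48,"dy": -0.49,"aperture": 85},{"dx": 0.48,"dy": -0.49,"aperture": 85},{"dx": 0.48,"dy": -0.49,"aperture": 85},{"dx": 0.48,"dy": -0.49,"aperture": 85},{"dx": 0.48,"dy": -0.49,"aperture": 85}]'
python3 nudge.py '[{"dx": 0.48,"dy": -0.49,"aperture": 85},{"dx": 0.48,"dy": -0.49,"aperture": 85},{"dx": 0.48,"dy": -0.49,"aperture": 85},{"dx": 0.48,"dy": -0.49,"aperture": 85},{"dx": 0.48,"dy": -0.49,"aperture": 85},{"dx": 0.48,"dy": -0.49,"aperture": 85},{"dx": 0.48,"dy": -0.49,"aperture": 85},{"dx": 0.48,"dy": -0.49,"aperture": 85},{"dx": 0.48,"dy": -0.49,"aperture": 85},{"dx": 0.48,"dy": -0.49,"aperture": 85},{"dx": 0.48,"dy": -0.49,"aperture": 85},{"dx": 0.24,"dy": -0.24,"aperture": 85}]'
cat >> h.py <<'E'
def rel(x,y,z):
    from scipy.spatial.transform import Rotation as Ro
    s=ctrl.read_state(); R=Ro.from_euler('xyz',s['tool_rot']).as_matrix()
    print(s['clock'],s['eef_pos'].round(1),s['tool_rot'].round(3),'go',(R.T@(np.array([x,y,z])-s['eef_pos'])).round(1),'q',s['qpos'].round(2),'F',s['force'].round(1),'w',round(s['width'],1))
E
python3 -c "
from h import *
rel(548.2,173.7,150)"
```

```text
clock: 1.3
eef_pos: [401.9, -223.4, 231.2]
tool_rot: [-3.141, 0.0, 0.418]
force: [0.5, 0.8, -0.1]
width: 84.9
gripper_force: 0.0
clock: 2.5
eef_pos: [540.1, 148.0, 231.0]
tool_rot: [-3.14, -0.001, 0.421]
force: [-0.3, 1.0, 0.3]
width: 85.1
gripper_force: 0.0
2.5 [540.1 148.  231. ] [-3.14e+00 -1.00e-03  4.21e-01] go [ 17.8 -20.   81. ] q [-0.28  0.5  -0.05  1.77  0.03  0.87 -1.49] F [-0.3  1.   0.3] w 85.1
```

Converted, 25 mm is 0.5, 20 mm is 0.4.

```bash
python3 nudge.py '[{"dx": 0.12,"dy": -0.12,"dz": 0.4,"aperture": 85},{"dx": 0.12,"dy": -0.12,"dz": 0.5,"aperture": 85},{"dx": 0.08,"dy": -0.1,"dz": 0.5,"aperture": 85},{"dz": 0.2,"aperture": 85},{"aperture": 85},{"aperture": 85}]'
python3 - <<'E'
from h import *
rel(548.2,173.7,120)
S=ctrl.get_image("scene");T=ctrl.get_image("top")
cv2.imwrite("pics/crop2.png",np.hstack([cv2.resize(S[130:250,330:480],None,fx=2.6,fy=2.6,interpolation=2),cv2.resize(T[140:260,150:300],None,fx=2.6,fy=2.6,interpolation=2)]))
E
```

```text
clock: 3.1
eef_pos: [548.0, 165.6, 152.0]
tool_rot: [3.141, -0.0, 0.417]
force: [-0.1, -0.2, 0.5]
width: 85.1
gripper_force: 0.0
3.1 [548.  165.6 152. ] [ 3.141 -0.     0.417] go [ 3.5 -7.4 32. ] q [-0.32  0.62 -0.04  1.82  0.04  0.71 -1.53] F [-0.1 -0.2  0.5] w 85.1
```

View pics/crop2.png

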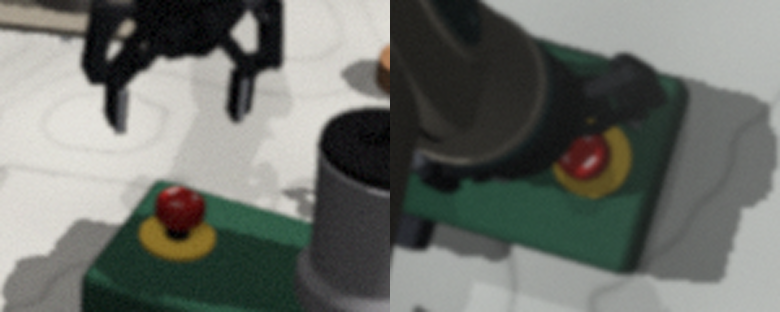

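The gripper is open above the button (crop: left finger at (117,110), right at (240,105), head at (180,210)), with the hopper clear. I'm descending around the head to TCP z 76.

```bash
python3 nudge.py '[{"dx": 0.07,"dy": -0.148,"dz": 0.24,"aperture": 85},{"dz": 0.4,"aperture": 85},{"dz": 0.4,"aperture": 85},{"dz": 0.32,"aperture": 85},{"dz": 0.16,"aperture": 85},{"aperture": 85},{"aperture": 85}]'
python3 - <<'E'
from h import *
rel(548.2,173.7,76)
S=ctrl.get_image("scene");T=ctrl.get_image("top")
cv2.imwrite("pics/crop3.png",np.hstack([cv2.resize(S[130:250,330:480],None,fx=2.6,fy=2.6,interpolation=2),cv2.resize(T[140:260,150:300],None,fx=2.6,fy=2.6,interpolation=2)]))
E
```

```text
clock: 3.9
eef_pos: [548.1, 175.0, 75.7]
tool_rot: [-3.142, -0.001, 0.418]
force: [-0.9, 0.7, -0.5]
width: 85.0
gripper_force: 0.0
3.9 [548.1 175.   75.7] [-3.142e+00 -1.000e-03  4.180e-01] go [-0.5  1.2 -0.3] q [-0.33  0.73 -0.04  1.86  0.05  0.55 -1.55] F [-0.9  0.7 -0.5] w 85.0
```

View pics/crop3.png

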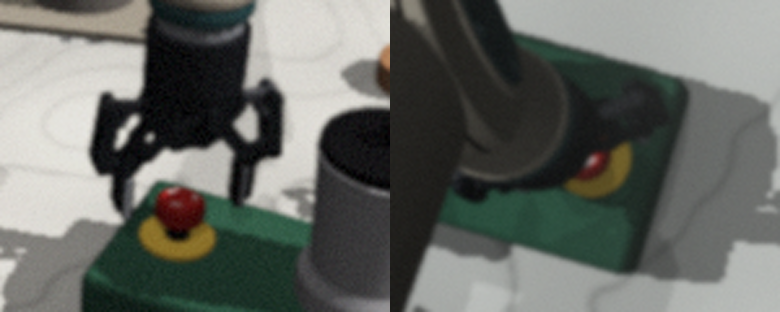

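The fingers straddle the head, at about (120,195) and (240,190) with the head at (180,210) in the crop. I'm closing on it.

```bash
python3 nudge.py '[{"dx": -0.01,"dy": 0.02,"aperture": 55},{"aperture": 50},{"aperture": 46},{"aperture": 42},{"aperture": 38},{"aperture": 35},{"aperture": 35},{"aperture": 35},{"aperture": 35}]'
python3 -c "
from h import *
rel(548.2,173.7,67)"
```

```text
clock: 4.9
eef_pos: [547.6, 174.1, 75.4]
tool_rot: [-3.141, -0.0, 0.418]
force: [-2.0, 3.1, 2.0]
width: 38.2
gripper_force: 59.9
4.9 [547.6 174.1  75.4] [-3.141 -0.     0.418] go [0.4 0.6 8.4] q [-0.33  0.73 -0.04  1.86  0.05  0.55 -1.55] F [-2.   3.1  2. ] w 38.2
```

```bash
for i in 1; do python3 nudge.py '[{"dz": 0.03,"aperture": 35},{"dz": 0.03,"aperture": 35},{"dz": 0.03,"aperture": 35},{"dz": 0.03,"aperture": 35},{"aperture": 35}]'; python3 nudge.py '[{"dz": 0.03,"aperture": 35},{"dz": 0.024,"aperture": 35},{"aperture": 35},{"aperture": 35}]'; done
```

```text
clock: 5.4
eef_pos: [547.6, 174.0, 69.0]
tool_rot: [-3.141, -0.0, 0.418]
force: [-1.7, 4.6, 1.2]
width: 38.3
gripper_force: 60.0
clock: 5.8
eef_pos: [547.6, 174.1, 66.6]
tool_rot: [-3.141, -0.0, 0.418]
force: [-2.4, 5.2, 2.8]
width: 38.0
gripper_force: 60.2
```

```bash
python3 - <<'E'
from h import *
rel(548.2,173.7,67)
S=ctrl.get_image("scene")
cv2.imwrite("pics/crop4.png",np.hstack([cv2.resize(cv2.imread("pics/scene0.png")[180:240,360:440],None,fx=5,fy=5,interpolation=2),cv2.resize(S[180:240,360:440],None,fx=5,fy=5,interpolation=2)]))
E
```

```text
5.8 [547.6 174.1  66.6] [-3.141 -0.     0.418] go [ 0.4  0.6 -0.4] q [-0.33  0.75 -0.04  1.86  0.05  0.53 -1.55] F [-2.4  5.2  2.8] w 38.0
```

View pics/crop4.png

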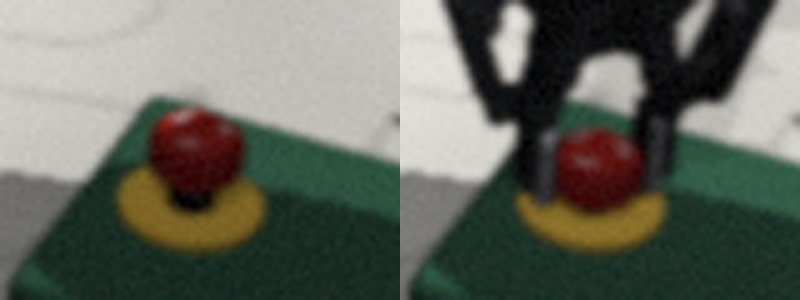

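The head has dropped by about 4 px at the top (crop row 108→128, 5x), and the fingers hold both sides. That matches about 9 mm down, so it is latched. One slight extra push, then I turn it clockwise (+rz).

```bash
python3 nudge.py '[{"dz": 0.01,"aperture": 35},{"aperture": 35},{"aperture": 35}]'; python3 nudge.py '[{"drz": 0.5,"aperture": 35},{"drz": 1,"aperture": 35},{"drz": 1,"aperture": 35},{"drz": 1,"aperture": 35},{"drz": 1,"aperture": 35},{"drz": 1,"aperture": 35},{"drz": 1,"aperture": 35},{"drz": 1,"aperture": 35},{"drz": 0.7,"aperture": 35},{"aperture": 35},{"aperture": 35}]'
python3 -c "
from h import *
rel(548.2,173.7,67); print(ctrl.read_state()['torque'])"
```

```text
clock: 6.15
eef_pos: [547.6, 174.0, 66.6]
tool_rot: [-3.141, -0.0, 0.418]
force: [-3.1, 3.9, 7.6]
width: 38.6
gripper_force: 60.4
clock: 7.25
eef_pos: [547.6, 175.8, 66.6]
tool_rot: [-3.139, 0.001, -0.4]
force: [-3.3, 7.1, 5.4]
width: 38.6
gripper_force: 60.3
7.25 [547.6 175.8  66.6] [-3.139e+00  1.000e-03 -4.000e-01] go [ 1.4  1.7 -0.4] q [-0.47  0.76  0.18  1.86 -0.24  0.54 -2.1 ] F [-3.3  7.1  5.4] w 38.6
[1.45936234 0.60309802 0.07631053]
```

The head has turned 0.82 rad, and the bottom stop was felt before that. I'm opening and then retreating straight up.

```bash
python3 nudge.py '[{"aperture": 60},{"aperture": 70},{"aperture": 75},{"aperture": 75},{"aperture": 75},{"dz": -0.2,"aperture": 75},{"dz": -0.5,"aperture": 75},{"dz": -0.7,"aperture": 75},{"dz": -0.7,"aperture": 75},{"dz": -0.6,"aperture": 75},{"dz": -0.3,"aperture": 75}]'; python3 nudge.py '[{"dx": -0.5,"dz": -0.2,"aperture": 75},{"dx": -0.7,"dz": -0.2,"aperture": 75},{"dx": -0.7,"aperture": 75},{"dx": -0.4,"aperture": 75},{"aperture": 75},{"aperture": 75},{"aperture": 75},{"aperture": 75},{"aperture": 75},{"aperture": 75}]'
python3 - <<'E'
from h import *
rel(548.2,173.7,67)
S=ctrl.get_image("scene")
print(blobs("scene",S,[(399,215),(233,172)],'r'))
cv2.imwrite("pics/crop5.png",np.hstack([cv2.resize(cv2.imread("pics/scene0.png")[180:240,360:440],None,fx=5,fy=5,interpolation=2),cv2.resize(S[180:240,360:440],None,fx=5,fy=5,interpolation=2)]))
E
```

```text
clock: 8.35
eef_pos: [549.1, 173.7, 219.9]
tool_rot: [-3.138, -0.004, -0.402]
force: [-0.7, 1.2, -0.5]
width: 75.1
gripper_force: 0.0
clock: 9.35
eef_pos: [442.3, 218.2, 236.0]
tool_rot: [3.141, -0.0, -0.403]
force: [-0.3, 0.5, 0.4]
width: 75.2
gripper_force: 0.0
9.35 [442.3 218.2 236. ] [ 3.141 -0.    -0.403] go [114.8  -0.6 169. ] q [-0.71  0.41  0.27  1.94 -0.15  0.81 -2.33] F [-0.3  0.5  0.4] w 75.2
[((390, 202, 18, 15), ((398.6390075683594, 209.46788024902344), (15.30180835723877, 17.81801414489746), 100.78560638427734)), ((225, 161, 16, 13), ((232.6831512451172, 166.9274444580078), (12.553668975830078, 15.821104049682617), 91.39712524414062))]
```

View pics/crop5.png

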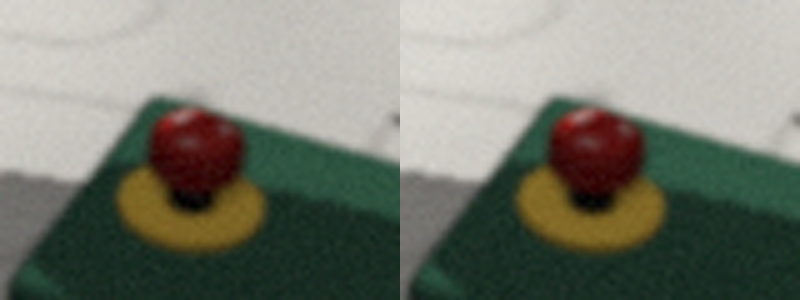

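The button is back at its starting height (same box, (390,202) 18x15), and its stem is visible again. The juicer's button has not changed and the arm is clear, so I'm handing in.

```bash
python3 -c "
from cell import ctrl
print(ctrl.finish_job())"
```

```text
the job is handed in; nothing more can be done
None
```

I pushed the crusher's stop down about 9 mm to its bottom stop and turned it 0.82 rad clockwise; the last picture shows it back up and untouched, with the juicer's button unchanged, and I handed the job in at about 9.4 s (no verdict was returned).

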